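# Fit the balance collars, try the mixer's cover and hold it open

## Robot

A 6-joint arm with a two-finger parallel gripper is mounted at the origin on the work surface. World frame = base frame: x ahead of the robot, y to its left, z up, the work surface at z = 0. Lengths are in m, angles in rad, forces in N, time in s.
With the tool pointing down it reaches from about 0.35 to 0.875 m from the base axis. Payload 4.2 kg.
Tool frame: the origin (TCP) lies between the finger pads; the fingertips stand ctrl.nose_length ahead of it and the grasp point (between the pads) lies 6 mm ahead of it (ctrl.nose_length is the distance from the TCP to the fingertips, in m); x points along the fingers, y is the direction in which the jaws open and shut, and the axes are right-handed (so a half turn about x gives the same grasp; the last joint's range is limited). The gripper opens to 87 mm and grips with 3 to 60 N. Pads are 19 mm wide; open, the fingers measure 117 mm over their backs; the gripper's body (75 mm by 190 mm) begins 51 mm behind the grasp point.
Start: joints at [1.487, 0.385, 0.008, 0, -1.194, -0.259], TCP at [0.21, 0.589, 0.248] pointing down, gripper open.
Joint ranges: [-3.14, 3.14], [-1.21, 2.06], [-1.07, 1.41], [-3.16, 2.05], [-2.99, -0.16], [-3.1, 3.1]. Speed limits (rad/s): [2.79, 2.79, 3.14, 3.14, 3.14, 3.14].

## Interface

Orientations are given as a 3x3 rotation matrix whose columns are the frame's x, y, z axes.
In Python, from rig import ctrl gives the robot as it stands.
- The arm moves only by the tool move_arm, never from a script. Its argument "moves" is a list of rows, each a list of 7 numbers: the turn, a rotation vector about the tool's x, y, z in degrees, then the shift along the tool's x, y, z in mm, then the closure in counts, from 0 (fully open) to 255 (shut). In form: [[wx, wy, wz, dx, dy, dz, fingers], ...]. A call has exactly 10 rows; each row shifts and turns the commanded pose from where the row before left it, along the tool's axes as they then stand; what a row does not reach is not made up. A row lasts 1/8 s, in which the tool goes at most 62.5 mm and 10.7 degrees, less where a joint would pass 70% of its speed; a pose out of reach is approached as far as the arm can. A call with a gripper value outside its range is refused whole. The fingers move at their own pace and stop on an object; "grip_force" is the grip in N (left out, the last holds). Time passes only in rows, so rows that do not move let the fingers close, or fill a call up. It gives the time, the measured TCP pose, the force and the opening at its end, in the units of the state.
- ctrl.state(): the state, without advancing time (a new reading comes with each control period).
- ctrl.grab_frame(name): name is "scene" or "side" or "wrist"; returns the picture (384x512x3 uint8, red, green, blue); there is no depth.
- ctrl.camera_info(name): a dict with "vfov" (degrees; the focal length in pixels is half the picture's height over the tangent of half this angle, whatever the lens; pixels are square), "cx", "cy" (the principal point, pixels), "eye" and "rotation" of the camera in the world. Camera axes: x right, y up, looking along -z (the intrinsics and any distortion apply to the point x, -y, -z); pixel columns grow to the right and rows downward; lengths in m; the calibration is good to about 2 mm. The wrist camera is an equidistant fisheye: a pixel r from the principal point sees the ray r / f radians off the axis. A picture is of the moment at which its call begins: read the wrist's pose just before it. camera_info takes no time and is no camera call; for the wrist camera it gives the pose at the moment of the call.
- ctrl.hand_in(): hands the job in, once; it reports no verdict.
The state is a dict: "t": time; "joint_positions": joint angles; "qd": joint speeds; "joint_torque": joint torques, N m; "ee_pos": TCP position; "tcp_rot": TCP orientation; "ft_force": force on the tool from outside, world axes, zero at the start; "moment": the same for the moment, N m; "finger_gap": opening from 0.0 (shut) to 1.0 (fully open).
Only numpy, scipy, OpenCV 4.12 (cv2) and the standard library are available. Lean on these libraries where they do the work, as an engineer would, in place of code of your own. Each camera call takes 0.05 s, during which the arm holds its last target. There are 200 camera calls.

## Task

Get the bench mixer ready for loading: thread the wide steel collar and then the narrow one down the balance post on its deck, each fully home. Then tug the cover's handle, before you move the catch, to learn whether the cover is caught; if it is, slide the catch knob across to its other end to free it. Raise the cover by its handle about halfway (45 degrees) and finish holding it there, still in the gripper, so that a colleague can put the sample in: it falls shut if let go.

Things in the scene. Friction and masses are not known exactly. Their poses are not given: they have to be found in the camera images.
- mixer: White bench mixer, a fixed box 220 mm deep (x), 360 mm wide (y), its deck top 100 mm above the bench. Origin: centre of its underside on the bench. Its x axis points from its front (where the cover's handle sticks out) to its back, y to its left seen from the robot, z up. A flat grey cover lies over the right part (y -175 to 25 mm); the post and the catch stand on the open deck on the left part. Its place and yaw vary.
- post_base (a point): Point on the deck at the foot of the balance post: a plain upright steel post, 16 mm in diameter, 56 mm tall, its top 10 mm tapering to 8 mm. At x 45, y 115 mm in the mixer's frame; axes as the mixer's.
- collar_wide: Loose steel ring, outer diameter 56 mm, hole 21 mm, 22 mm high, 0.33 kg or so, lying flat on the bench. Origin: centre of its underside. Goes on the post first, down to the deck.
- collar_narrow: Loose steel ring, outer diameter 40 mm, hole 21 mm, 22 mm high, 0.15 kg or so, lying flat on the bench. Origin: centre of its underside. Goes on second, down onto the wide collar (its underside then 22 mm above the deck).
- cover (a joint): Cover's hinge angle in rad: 0 shut, grows as it is raised, stops at 1.4. It weighs about 0.4 kg (about 2 N at the handle) and falls shut from any angle. A free cover rises freely; a caught one rises only about 0.033 rad (8 mm at the handle) and then stops hard.
- cover_handle (a point): Middle of the cover's handle: a round steel bar 12 mm in diameter, 120 mm long along the mixer's y, joined to the cover by an arm at each end. It sticks out 48 mm in front of the mixer's front face, 106 mm above the bench with the cover shut, 238 mm from the hinge axis. It can be pinched from above, the fingers in front of and behind the bar, and turns between the fingers as the cover swings.
- cover_hinge (a point): Point on the cover's hinge axis, which runs along the mixer's y at the back of the cover, level with the shut cover (106 mm above the bench), straight behind the handle's middle.
- catch (a joint): Position of the sliding catch in m along the mixer's x axis: -0.012 at its front end, +0.012 at its back end. It starts at the front end (within 2 mm), slides stiffly (about 3 N) and stays where it is left; slide it the whole way, to the stop. One end catches the cover and the other frees it, but which is which varies and cannot be seen: only a tug tells. If the cover is caught with the catch at one end, it is free with the catch at the other.
- catch_knob (a point): Middle of the top of the catch's black knob, which stands 35 mm above the deck and measures 20 mm along and 14 mm across its travel (the mixer's x). In the middle of its travel it is at x -70, y 115 mm in the mixer's frame.
- dish: Bystander, leave alone: clear flat dish, diameter 60, 16 mm high. Origin: centre of its underside.
- scoop: Bystander, leave alone: steel lab scoop 160 mm long, lying on the bench. Origin: centre of its underside, length along its x.
- stopper: Bystander, leave alone: cork stopper, diameter 28, 26 mm high. Origin: centre of its underside.
- jar: Bystander, leave alone: white jar, diameter 56, 75 mm high. Origin: centre of its underside.
- beaker: Bystander, leave alone: glass beaker, diameter 70, 90 mm high. Origin: centre of its underside.
- amber: Bystander, leave alone: amber bottle, diameter 64, 150 mm high. Origin: centre of its underside.
- cuvettes: Bystander, leave alone: white box 90 x 50 x 30 mm. Origin: centre of its underside.
There are look-alikes about, which are no part of the job. Leave any orange look-alike of the collar_wide alone.

How it is judged:
By the outcome, as a careful person would: the job done as asked, in the order asked, and still so for the second after the job is handed in, while the arm keeps its last pose, push and grip.
It also fails if it takes over 72 s, if anything falls off the work surface, if the arm or the gripper's body presses on something with over 40 N, if the wrist force passes 120 N, or if a joint passes its speed limit or range.

## Working session

There is one attempt and no reset: what is moved stays moved. The work goes in short steps, Python scripts to look and compute and a tool call to move; the robot and the scene stay as the last step left them, time stands still between calls to the robot, and variables do not carry over. Pictures are saved under pics/ and viewed, about 8 in all and at most 12, crops included, and the job is handed in when it is done.

Besides the shell and the picture viewer there is one more tool, called after ">>>" by a JSON object that holds its "method" and its "body", one argument or row to a line. move_arm: Moves the arm, as the interface text tells. Its arguments: {"type":"object","properties":{"moves":{"type":"array","items":{"type":"array","items":{"type":"number"}}},"grip_force":{"type":"number"}},"required":["moves"]}

```bash
ls; mkdir -p pics; python3 - <<'E'
from rig import ctrl
import cv2,numpy as np
s=ctrl.state()
print({k:np.round(v,3).tolist() for k,v in s.items()}, ctrl.nose_length)
for n in("scene","side","wrist"):
    i=ctrl.camera_info(n); print(n,i)
    im=ctrl.grab_frame(n); cv2.imwrite(f"pics/{n}0.png",im[:,:,::-1])
a=cv2.imread("pics/scene0.png")
cv2.imwrite("pics/scene0b.png",cv2.resize(a,(800,600),interpolation=cv2.INTER_CUBIC))
E
```

```text
pics
{'t': 0.0, 'joint_positions': [1.487, 0.386, 0.007, -0.001, -1.194, -0.259], 'qd': [0.0, 0.001, -0.001, 0.0, 0.0, 0.002], 'joint_torque': [-0.0, -39.066, 18.74, 4.22, 0.011, -0.0], 'ee_pos': [0.21, 0.588, 0.246], 'tcp_rot': [[-0.001, -0.336, -0.942], [-0.002, -0.942, 0.336], [-1.0, 0.002, -0.0]], 'ft_force': [-0.181, 0.597, -0.545], 'moment': [-0.024, 0.038, 0.031], 'finger_gap': 1.001} 0.025
scene {'vfov': 55.0094849494312, 'cx': 257.7678690720344, 'cy': 187.42914355565, 'eye': array([1.02678191, 0.63066365, 0.7199885 ]), 'rotation': array([[-0.76977905, -0.38885491,  0.50619372],
       [ 0.63830779, -0.47122763,  0.60869342],
       [ 0.00183904,  0.79166684,  0.61095028]])}
side {'vfov': 45.28220483907225, 'cx': 258.17304835058803, 'cy': 192.74618854967542, 'eye': array([ 1.11876453, -1.24372513,  1.02515212]), 'rotation': array([[ 0.89677946, -0.25280878,  0.36314504],
       [ 0.44234306,  0.49196558, -0.74986831],
       [ 0.01091844,  0.83310119,  0.55301284]])}
wrist {'vfov': 65.70646984690485, 'cx': 259.30707569175587, 'cy': 190.67183025270694, 'eye': array([0.28769336, 0.56071873, 0.3829323 ]), 'rotation': array([[-0.33609767,  0.89766497,  0.28501923],
       [-0.94182646, -0.32070195, -0.10056433],
       [ 0.00113315, -0.30223808,  0.9532318 ]])}
```

View pics/scene0b.png

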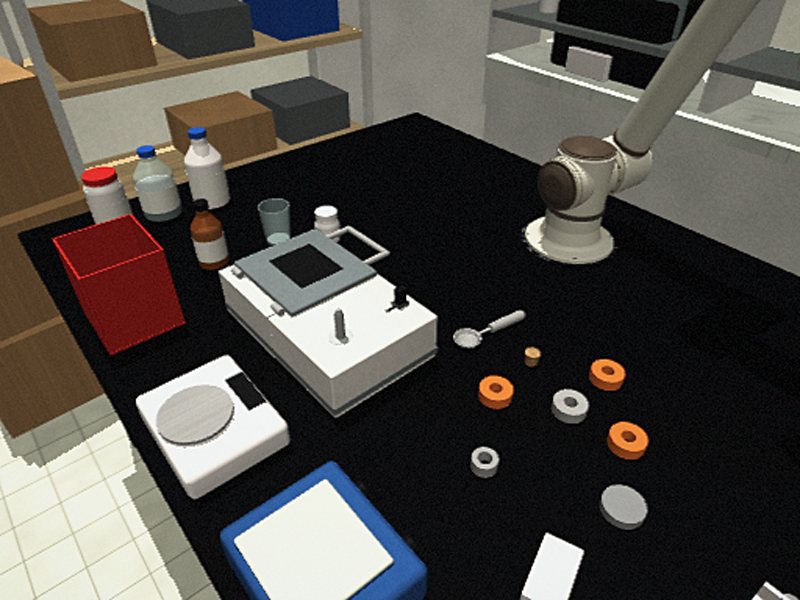

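View pics/wrist0.png

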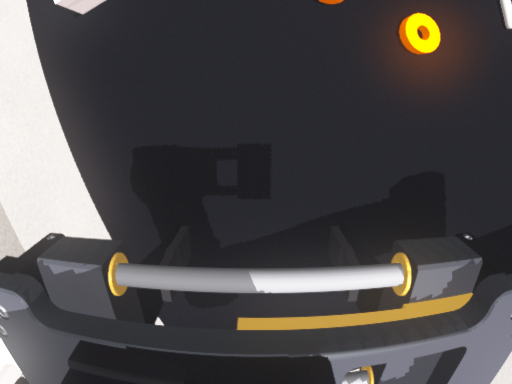

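The scene view shows two steel rings: the wide one near (570,406) and the narrow one near (484,462). Orange look-alikes are at (495,392), (607,375) and (628,440), and the solid grey disc at (624,507) is probably the dish. The post is near (340,325), the catch near (400,298) and the handle near (363,243). I'll enlarge this to confirm.

```bash
cat > h.py <<'E'
import numpy as np,cv2
from rig import ctrl
def ray(n,u,v,info=None):
    i=info or ctrl.camera_info(n); f=192/np.tan(np.radians(i["vfov"]/2))
    x,y=(u-i["cx"])/f,(v-i["cy"])/f
    if n=="wrist":
        r=np.hypot(x,y); s=np.sin(r)/r if r>1e-9 else 1; d=np.array([x*s,-y*s,-np.cos(r)])
    else: d=np.array([x,-y,-1])
    return i["eye"],i["rotation"]@d
def at(n,u,v,z,info=None):
    e,d=ray(n,u,v,info); return e+d*(z-e[2])/d[2]
def proj(n,p,info=None):
    i=info or ctrl.camera_info(n); f=192/np.tan(np.radians(i["vfov"]/2))
    c=i["rotation"].T@(np.asarray(p)-i["eye"]); x,y,w=c[0],-c[1],-c[2]
    r=np.hypot(x,y); k=(np.arctan2(r,w)/r if n=="wrist" else 1/w)
    return np.array([i["cx"]+f*x*k,i["cy"]+f*y*k])
E
python3 - <<'E'
import cv2,numpy as np
a=cv2.imread("pics/scene0.png")
m=cv2.resize(a[140:270,135:290],None,fx=3.8,fy=3.8,interpolation=cv2.INTER_CUBIC)
c=cv2.resize(a[225:335,295:425],None,fx=4,fy=4,interpolation=cv2.INTER_CUBIC)
print(m.shape,c.shape)
cv2.imwrite("pics/m.png",m);cv2.imwrite("pics/c.png",c)
E
```

```text
(494, 589, 3) (440, 520, 3)
```

View pics/m.png

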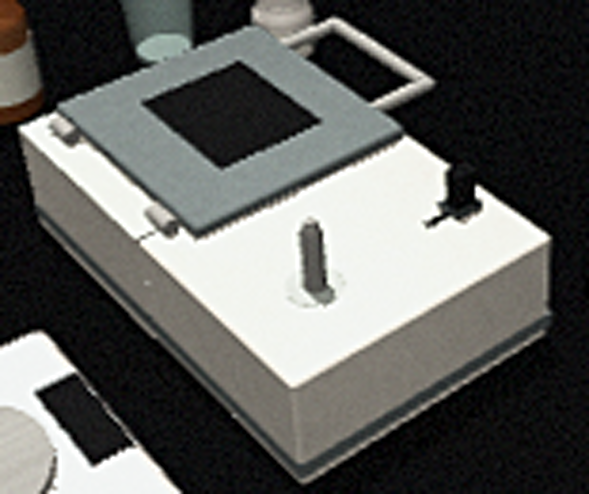

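View pics/c.png

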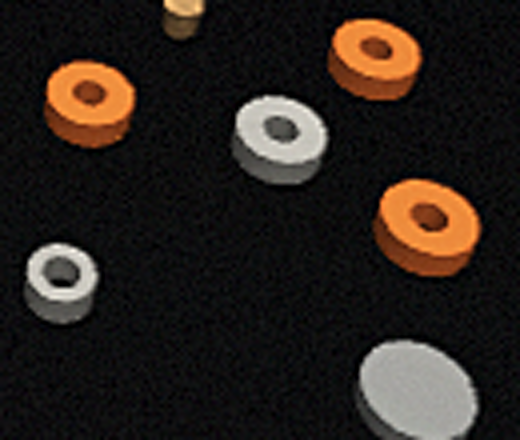

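The crops confirm it. The steel wide collar has its top centre at (281,130) and the narrow one at (62,272); the other rings are orange. In the mixer crop, the deck corners are at (295,387), (550,240) and (20,130), the post top at (310,222) and the knob top at (461,170).

```bash
python3 - <<'E'
from h import *
from scipy.optimize import least_squares
I=ctrl.camera_info("scene")
M=lambda x,y:(135-.5+(x+.5)/3.8,140-.5+(y+.5)/3.8)
C=lambda x,y:(295-.5+(x+.5)/4,225-.5+(y+.5)/4)
for n,p in dict(wide=(281,130),narrow=(62,272),o1=(91,91),o2=(376,48),o3=(431,215)).items(): print(n,at("scene",*C(*p),.022,I).round(4))
pts=[((.11,.18,.1),(295,387)),((-.11,.18,.1),(550,240)),((.11,-.18,.1),(20,130)),((.045,.115,.156),(312,221)),((-.082,.115,.135),(461,170)),((.11,.18,0),(304,482)),((-.158,-.015+.0,.106),None),]
pts=[p for p in pts if p[1]]
def T(q,p):
    c,s=np.cos(q[2]),np.sin(q[2]); return np.array([q[0]+c*p[0]-s*p[1],q[1]+s*p[0]+c*p[1],p[2]])
def res(q): return np.concatenate([proj("scene",T(q,p),I)-M(*m) for p,m in pts])
r=least_squares(res,[.7,-.1,0.]);print(r.x,np.degrees(r.x[2]),r.fun.round(1))
q=r.x
for n,p in dict(post=(.045,.115,.1),knob=(-.082,.115,.135),handle=(-.158,-.075,.106),hinge=(.08,-.075,.106)).items(): print(n,T(q,p).round(4))
E
```

```text
wide [0.4241 0.3237 0.022 ]
narrow [0.6058 0.3106 0.022 ]
o1 [0.4911 0.2257 0.022 ]
o2 [0.3175 0.3193 0.022 ]
o3 [0.4097 0.4208 0.022 ]
[ 0.61909396 -0.08085764  0.0216075 ] 1.2380184540383734 [-0.6 -0.4  1.1 -1.5 -0.3 -1.  -0.3 -0.5  0.2 -0.8  0.   2.9]
post [0.6616 0.0351 0.1   ]
knob [0.5346 0.0323 0.135 ]
handle [ 0.4628 -0.1593  0.106 ]
hinge [ 0.7007 -0.1541  0.106 ]
```

>>> {"method": "move_arm", "body": {
  "moves": [
    [9.9, 0, 0, 0, 0, 0, 0],
    [9.9, 0, 0, 0, 0, 0, 0],
    [9.9, 0, 0, 0, 0, 0, 0],
    [9.9, 0, 0, 0, 0, 0, 0],
    [9.9, 0, 0, 0, 0, 0, 0],
    [9.9, 0, 0, 0, 0, 0, 0],
    [9.7, 0, 0, 0, 0, 0, 0],
    [0, 0, 0, 0, -30, -40, 0],
    [0, 0, 0, 0, -35, -45, 0],
    [0, 0, 0, 0, -35, -45, 0]
  ],
  "grip_force": 30
}}

```text
t: 1.4
ee_pos: [0.3135, 0.4594, 0.2472]
tcp_rot: [[-0.0, -1.0, -0.023], [-0.001, -0.023, 1.0], [-1.0, 0.0, -0.001]]
ft_force: [1.4, -0.2, -0.1]
finger_gap: 1.004
```

>>> {"method": "move_arm", "body": {
  "moves": [
    [0, 0, 0, 0, -35, -45, 0],
    [0, 0, 0, 0, -35, -45, 0],
    [0, 0, 0, 10, -30, -40, 0],
    [0, 0, 0, 20, -8, -9, 0],
    [0, 0, 0, 30, 0, 0, 0],
    [0, 0, 0, 30, 0, 0, 0],
    [0, 0, 0, 20, 0, 0, 0],
    [0, 0, 0, 0, 0, 0, 0],
    [0, 0, 0, 0, 0, 0, 0],
    [0, 0, 0, 0, 0, 0, 0]
  ]
}}

```text
t: 2.65
ee_pos: [0.4243, 0.3249, 0.1387]
tcp_rot: [[0.001, -1.0, -0.022], [0.002, -0.022, 1.0], [-1.0, -0.001, 0.002]]
ft_force: [-0.0, 0.8, 0.0]
finger_gap: 1.002
```

```bash
python3 - <<'E'
from h import *
s=ctrl.state();print(s["ee_pos"].round(4) if hasattr(s["ee_pos"],'round') else s["ee_pos"],np.round(s["tcp_rot"],4).tolist(),np.round(s["joint_positions"],3))
I=ctrl.camera_info("wrist");im=ctrl.grab_frame("wrist")
t=np.array(s["ee_pos"])
for z in(.022,.1,.13): print(z,proj("wrist",[t[0],t[1],z],I))
print("wide pred",proj("wrist",[.4241,.3237,.022],I))
cv2.imwrite("pics/w1.png",cv2.resize(im[:,:,::-1],(800,600),interpolation=cv2.INTER_CUBIC))
E
```

```text
[0.4243 0.3249 0.1387] [[0.0014, -0.9998, -0.0222], [0.0018, -0.0222, 0.9998], [-1.0, -0.0015, 0.0018]] [ 0.957  0.339 -0.366  0.    -0.864 -0.935]
0.022 [258.45315062 193.36152821]
0.1 [257.81456775 231.01295774]
0.13 [257.42844125 254.03189045]
wide pred [258.71306263 192.14161374]
```

View pics/w1.png

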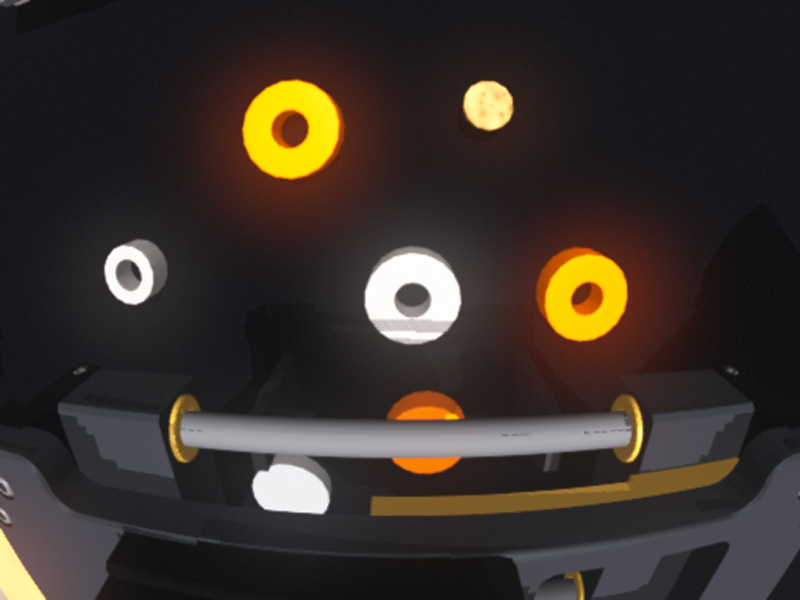

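The wrist view shows the wide collar's top face centred near (413,299) and the narrow one's near (130,275).

```bash
python3 - <<'E'
from h import *
s=ctrl.state();R=np.array(s["tcp_rot"]);t=np.array(s["ee_pos"])
for n,u,v in(("wide",413,299),("narrow",130.5,275)):
    p=at("wrist",(u+.5)*.64-.5,(v+.5)*.64-.5,.022); print(n,p.round(4),"tool mm",(R.T@(p-t)*1000).round(1))
E
```

```text
wide [0.4192 0.3226 0.022 ] tool mm [116.6   5.3  -2.2]
narrow [0.5995 0.3107 0.022 ] tool mm [ 116.8 -174.8  -18.1]
```

>>> {"method": "move_arm", "body": {
  "moves": [
    [0, 0, 0, 30, 3.5, -1.5, 0],
    [0, 0, 0, 30, 0, 0, 0],
    [0, 0, 0, 30, 0, 0, 0],
    [0, 0, 0, 20, 0, 0, 0],
    [0, 0, 0, 0, 0, 0, 0],
    [0, 0, 0, 0, 0, 0, 255],
    [0, 0, 0, 0, 0, 0, 255],
    [0, 0, 0, 0, 0, 0, 255],
    [0, 0, 0, 0, 0, 0, 255],
    [0, 0, 0, 0, 0, 0, 255]
  ],
  "grip_force": 30
}}

```text
t: 3.95
ee_pos: [0.4205, 0.3228, 0.0278]
tcp_rot: [[0.0, -1.0, -0.022], [0.0, -0.022, 1.0], [-1.0, -0.0, 0.0]]
ft_force: [-0.4, 0.1, 1.1]
finger_gap: 0.625
```

>>> {"method": "move_arm", "body": {
  "moves": [
    [0, 0, 0, -25, 0, 0, 255],
    [0, 0, 0, -50, 0, 0, 255],
    [0, 0, 0, -60, 0, 0, 255],
    [0, 0, 0, -60, 0, 0, 255],
    [0, 0, 0, -15, -25, -25, 255],
    [0, 0, 0, 0, -40, -40, 255],
    [0, 0, 0, 0, -45, -45, 255],
    [0, 0, 0, 0, -45, -45, 255],
    [0, 0, 0, 0, -45, -45, 255],
    [0, 0, 0, 0, -35, -33, 255]
  ]
}}

```text
t: 5.2
ee_pos: [0.6585, 0.0951, 0.2353]
tcp_rot: [[-0.004, -1.0, -0.02], [-0.0, -0.02, 1.0], [-1.0, 0.004, -0.0]]
ft_force: [-0.2, 1.3, -3.4]
finger_gap: 0.628
```

```bash
python3 - <<'E'
from h import *
s=ctrl.state();print(np.round(s["ee_pos"],4),np.round(s["tcp_rot"],4).tolist(),s["finger_gap"],np.abs(s["qd"]).max(),s["ft_force"])
I=ctrl.camera_info("wrist");im=ctrl.grab_frame("wrist")
R=np.array(s["tcp_rot"]);t=np.array(s["ee_pos"])
print(repr(I))
f=lambda p:(proj("wrist",p,I)+.5)/.64-.5
for z in(.1,.156): print(z,f([.6616,.0351,z]))
print("collar top pred",f(t+R@[.0058,0,0]),"knob",f([.5346,.0323,.135]))
cv2.imwrite("pics/w2.png",cv2.resize(im[:,:,::-1],(800,600),interpolation=cv2.INTER_CUBIC))
E
```

```text
[0.6585 0.0951 0.2353] [[-0.0038, -0.9998, -0.0202], [-0.0003, -0.0202, 0.9998], [-1.0, 0.0038, -0.0002]] 0.6279421586870155 0.6469347122615751 [-0.16855476  1.30572959 -3.39718003]
{'vfov': 65.70646984690485, 'cx': 259.30707569175587, 'cy': 190.67183025270694, 'eye': array([0.65947582, 0.01180942, 0.3717183 ]), 'rotation': array([[-0.99978927,  0.01858545,  0.00871757],
       [-0.02035427, -0.95267811, -0.30329873],
       [ 0.0026681 , -0.30341226,  0.95285565]])}
0.1 [399.74120859 194.64249398]
0.156 [398.60821533 204.86469838]
collar top pred [402.40052381 401.25198779] knob [629.7062906  207.66764573]
```

View pics/w2.png

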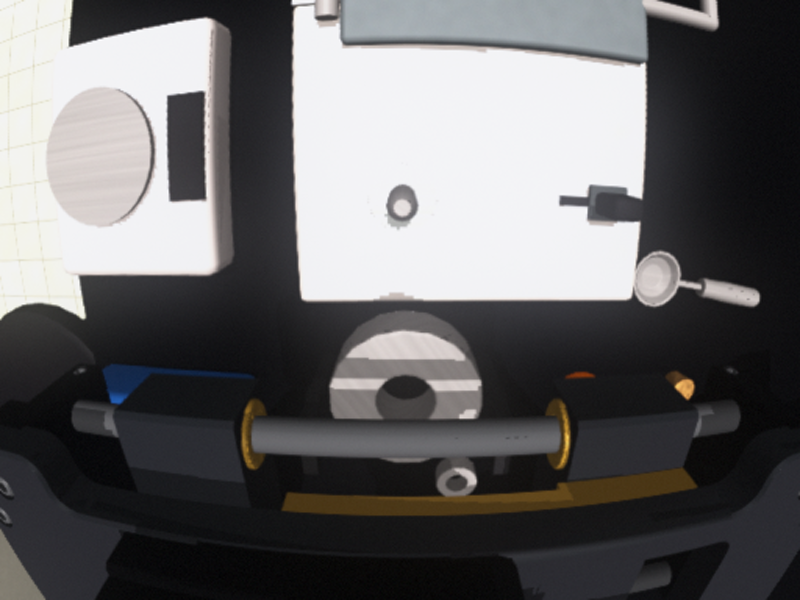

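```bash
python3 - <<'E'
from h import *
I=ctrl.camera_info("wrist");im=ctrl.grab_frame("wrist");s=ctrl.state();t=np.array(s["ee_pos"]);R=np.array(s["tcp_rot"])
print(t.round(4),np.abs(s["qd"]).max())
cv2.imwrite("pics/w3.png",im[:,:,::-1])
a=im.mean(2)
print("post area");print(a[122:146,248:268].astype(int))
print("collar rows 195-300 at col 250,259,268");print(np.c_[np.arange(196,300),a[196:300,[246,259,272]].astype(int)].reshape(-1,16))
print("row 252",a[252,200:320].astype(int))
cv2.imwrite("pics/w3c.png",cv2.resize(im[110:310,190:330,::-1],None,fx=3,fy=3,interpolation=cv2.INTER_CUBIC))
E
```

```text
[0.6599 0.0934 0.2345] 0.06138844787835039
post area
[[243 243 243 243 244 243 243 243 243 239 231 222 211 199 192 211 221 235
  241 243]
 [244 243 243 244 244 243 243 243 237 205 173 154 141 132 132 143 156 183
  212 234]
 [243 243 244 244 244 243 243 238 208 144 123 122 120 121 121 122 124 129
  149 197]
 [244 244 244 244 243 243 238 205 148 120 118 118 120 122 121 120 121 121
  123 146]
 [244 244 244 244 243 240 205 143 119 118 120 119 121 122 121 122 123 122
  121 122]
 [244 244 244 244 243 236 163 119 116 120 120 122 124 123 126 126 125 122
  122 121]
 [243 243 243 243 241 219 135 116 118 123 124 126 127 131 131 130 128 125
  125 122]
 [244 244 244 244 240 208 126 117 120 127 129 130 132 135 137 135 133 132
  129 126]
 [244 244 244 244 237 158 117 118 124 130 133 135 137 141 142 139 137 135
  133 128]
 [243 243 243 243 236 147 118 122 126 131 136 140 142 145 146 144 142 140
  137 131]
 [243 243 244 243 234 141 119 124 129 135 141 148 151 157 157 155 151 145
  141 136]
 [244 243 243 241 215 131 119 127 132 139 148 160 175 192 193 190 175 162
  147 136]
 [244 244 243 241 206 128 1
[... 2571 characters left out ...]
8]
 [288 105 106 106 289 102 104 103 290  99  99  99 291  91  93  93]
 [292  87  88  87 293  90 109  95 294  50 119  70 295  24  97  31]
 [296  21  41  22 297  21  23  22 298  20  19  22 299  21  21  22]]
row 252 [ 27  27  28  29  29  27  26  27  27  27  38  91 118 125 127 127 127 125
 123 122 123 124 126 125 126 123 122 121 124 123 125 126 126 126 123 123
 122 123 120 118 104  73  65  63  65  63  67  66  60  51  40  36  35  35
  36  37  36  36  36  35  36  35  34  36  36  37  36  37  38  43  53  64
  67  67  64  66  66  69  90 115 127 129 131 130 128 129 127 126 125 125
 124 125 126 128 129 130 128 127 125 126 127 128 127 124 125 127 125 112
  74  38  31  31  30  31  31  31  33  31  31  29]
```

View pics/w3c.png

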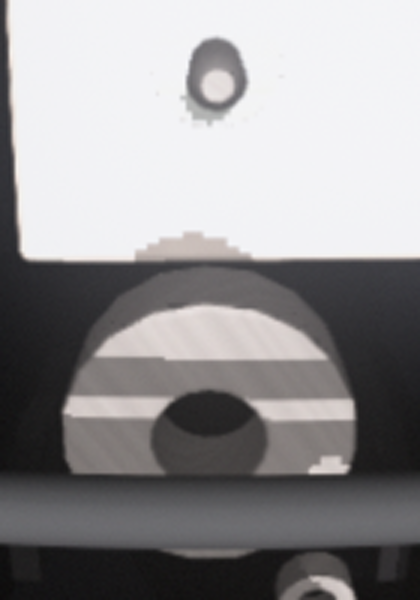

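```bash
python3 - <<'E'
from h import *
from scipy.optimize import least_squares
I=ctrl.camera_info("wrist");s=ctrl.state();t=np.array(s["ee_pos"]);R=np.array(s["tcp_rot"])
def res(q):
    o=[]
    for u,v,r in((259,211,28),(259,295.3,28),(210.7,252,28),(307.8,252,28),(240.5,252,10.5),(278,252,10.5),(259,239.3,10.5)):
        p=at("wrist",u,v,q[2],I); o.append(np.hypot(*(p[:2]-q[:2]))*1000-r)
    return o
q=least_squares(res,[*t[:2],t[2]-.006],x_scale=.001)
q2=least_squares(lambda x:res([*x,t[2]-.0058]),t[:2],x_scale=.001)
post=at("wrist",262.3,138.3,.156,I)
print(t,q.x,q.fun.round(1),q2.x,q2.fun.round(1),post)
for c in(q.x[:2],q2.x): print("tool mm",(R.T@np.append(post[:2]-c,0)*1000).round(1))
print("knob+", [at("wrist",u*.64,v*.64,.135,I).round(4) for u,v in((628,208),)])
E
```

```text
[0.65985863 0.09344801 0.23445134] [0.65873659 0.09599049 0.22371094] [-0.3  0.3 -0.2 -0.2  0.4  0.4  0.4] [0.65878767 0.09333688] [-1.  -0.9 -1.1 -1.1  0.1  0.1  0.2] [0.65731843 0.03852375 0.156     ]
tool mm [  0.1   2.3 -57.4]
tool mm [  0.1   2.4 -54.8]
knob+ [array([0.5371, 0.0313, 0.135 ])]
```

>>> {"method": "move_arm", "body": {
  "moves": [
    [0, 0, 0, 0, 2.4, -15, 255],
    [0, 0, 0, 0, 0, -20, 255],
    [0, 0, 0, 0, 0, -16, 255],
    [0, 0, 0, 0, 0, -6, 255],
    [0, 0, 0, 10, 0, 0, 255],
    [0, 0, 0, 15, 0, 0, 255],
    [0, 0, 0, 14, 0, 0, 255],
    [0, 0, 0, 5, 0, 0, 255],
    [0, 0, 0, 0, 0, 0, 255],
    [0, 0, 0, 0, 0, 0, 255]
  ]
}}

```text
t: 6.55
ee_pos: [0.6573, 0.0404, 0.1941]
tcp_rot: [[0.001, -1.0, -0.022], [0.0, -0.022, 1.0], [-1.0, -0.001, 0.0]]
ft_force: [0.1, -0.7, -3.6]
finger_gap: 0.622
```

```bash
python3 - <<'E'
from h import *
s=ctrl.state();print(np.round(s["ee_pos"],4),s["ft_force"])
o=[]
for n in("scene","side"):
    im=ctrl.grab_frame(n)[:,:,::-1]; cv2.imwrite(f"pics/{n}4.png",im)
    u,v=proj(n,[.66,.037,.165]).astype(int); print(n,u,v)
    o.append(cv2.resize(im[v-36:v+44,u-40:u+40],(400,400),interpolation=cv2.INTER_CUBIC))
cv2.imwrite("pics/v4.png",np.hstack(o))
E
```

```text
[0.6573 0.0404 0.1941] [ 0.14947017 -0.70677783 -3.6431509 ]
scene 217 194
side 300 184
```

View pics/v4.png

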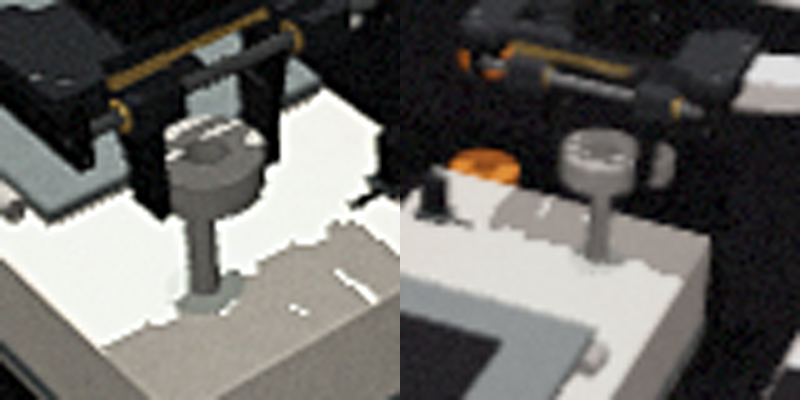

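```bash
python3 - <<'E'
from h import *
from scipy.optimize import least_squares
np.set_printoptions(linewidth=200)
for n in("scene","side"):
    a=cv2.imread(f"pics/{n}4.png").mean(2).astype(int)
    u,v=(217,194) if n=="scene" else (300,184)
    print(n,"cols",u-14,"..")
    for r in range(v-12,v+24,2): print(r,a[r,u-14:u+16])
E
```

```text
scene cols 203 ..
182 [ 42  13  17  18  17  11  11   7  27  90 207 216 209 209 132  93  92 104 105 103 203 204 106  15   4   8  20  14   0  33]
184 [ 19  18  18  17  12   9  34 203 217 211 126  94 100 100 103 199 217 215 136  92 101 104 104 112 214 124   8   1   0  29]
186 [  2   9   8   2  10   5   2  89  99 101 106  97  83  78  88  81  88  88  90 105 113 106 105 192 218 207 136  40   0   0]
188 [  4  10   5  18   1   5   0  64 194 218 154  73  74  83  89  90  91  95  84  77  98 113 111 106 110 114  79  22   0   0]
190 [  0   0   3   6   7   9   1  95 101 102 101  98  83  75  78  85  76  93 105 108 108 108 104 110 112 102  56  10  67 126]
192 [ 15   3   9  15   9   9   4  40 104 108 107 110 105 108 111 105 113 112 105 107 112 107 111 108  80  58  30 255 255 246]
194 [  5   7  13   0   7   8   0  19  95 115 107 107 106 107 110 109 106 108 113 117 103  87  81  78  71  56  25 196 244 244]
196 [167   0   5   0  15   7  12   4  79  91  91  84  86  88  88  86  87  83  86  84  86  86  79  75  66  44 210 253 247 243]
198 [242 111   7   0   0   3   0   2  74  92  92  89  88  91  90  88  90  
[... 2740 characters left out ...]
6 100 101 122 157 152 156 154 156 154 153 152 153 153 153 153 154 155]
198 [219 219 219 219 219 221 220 214 186 137 132  99  97 104 100 114 138 145 151 154 156 155 155 154 153 153 153 154 153 151]
200 [219 219 219 219 219 219 220 217 209 204 201 183 146 131 146 125 138 136 156 195 207 209 194 154 152 155 152 151 154 153]
202 [219 219 219 219 218 218 219 218 219 212 206 206 194 208 205 203 212 216 218 219 219 219 218 214 206 195 152 152 153 151]
204 [220 219 219 219 220 220 220 220 218 219 219 219 218 219 219 219 218 217 217 218 219 219 219 217 219 217 218 218 219 211]
206 [220 220 219 219 219 219 219 220 220 219 218 218 218 218 218 219 219 218 218 219 220 219 218 218 217 218 218 219 208 174]
```

```bash
python3 - <<'E'
from h import *
from scipy.optimize import least_squares
def fit(obs,z):
    return least_squares(lambda q:[proj(n,[*q,z])[0]-u for (n,u),zz in ((o,z) for o in obs)],[.66,.037],x_scale=.01).x
c=fit([("scene",217.9),("side",299.4)],.188)
# post: observed at mid-shaft heights
def r(q):
    o=[]
    for n,ul in(("scene",((204,216.6),(208,217.0),(212,217.4))),("side",((192,299.3),(196,299.2)))):
        for row,u in ul:
            zz=np.linspace(.1,.16,61); pp=np.array([proj(n,[*q,z]) for z in zz]); o.append(np.interp(row,pp[::-1,1],pp[::-1,0])-u)
    return o
p=least_squares(r,[.66,.037],x_scale=.01)
s=ctrl.state()
print(c,p.x,p.fun.round(2),"delta",p.x-c,"tool",(np.array(s["tcp_rot"]).T@np.append(p.x-c,0)*1000).round(1))
E
```

```text
Traceback (most recent call last):
  File "h.py", line 13, in proj
    i=info or ctrl.camera_info(n); f=192/np.tan(np.radians(i["vfov"]/2))
              ~~~~~~~~~~~~~~~~^^^
ValueError: time passes only in moves, steps and waits
```

```bash
python3 - <<'E'
from h import *
from scipy.optimize import least_squares
IN={n:ctrl.camera_info(n) for n in("scene","side")}
P=lambda n,p:proj(n,p,IN[n])
c=least_squares(lambda q:[P("scene",[*q,.188])[0]-217.9,P("side",[*q,.188])[0]-299.4],[.66,.037],x_scale=.01).x
def r(q):
    o=[]
    for n,ul in(("scene",((204,216.6),(208,217.0),(212,217.4))),("side",((192,299.3),(196,299.2)))):
        for row,u in ul:
            pp=np.array([P(n,[*q,z]) for z in np.linspace(.1,.16,61)]); o.append(np.interp(row,pp[::-1,1],pp[::-1,0])-u)
    return o
p=least_squares(r,[.66,.037],x_scale=.01,diff_step=1e-4)
s=ctrl.state()
print(c,p.x,p.fun.round(2),"delta",p.x-c,"tool",(np.array(s["tcp_rot"]).T@np.append(p.x-c,0)*1000).round(1))
E
```

```text
[0.65609923 0.03714066] [0.6611844  0.03294793] [ 0.05 -0.   -0.05  0.09 -0.1 ] delta [ 0.00508518 -0.00419274] tool [ 0.  -5.  -4.3]
```

>>> {"method": "move_arm", "body": {
  "moves": [
    [0, 0, 0, 0, -3, -3.5, 255],
    [0, 0, 0, 0, 0, 0, 255],
    [0, 0, 0, 4, 0, 0, 255],
    [0, 0, 0, 3, 0, 0, 255],
    [0, 0, 0, 3, 0, 0, 255],
    [0, 0, 0, 3, 0, 0, 255],
    [0, 0, 0, 3, 0, 0, 255],
    [0, 0, 0, 2, 0, 0, 255],
    [0, 0, 0, 0, 0, 0, 255],
    [0, 0, 0, 0, 0, 0, 255]
  ]
}}

```text
t: 7.9
ee_pos: [0.6601, 0.0368, 0.1757]
tcp_rot: [[0.0, -1.0, -0.022], [-0.0, -0.022, 1.0], [-1.0, -0.0, -0.0]]
ft_force: [0.6, -0.4, -4.6]
finger_gap: 0.628
```

>>> {"method": "move_arm", "body": {
  "moves": [
    [0, 0, 0, 3, 0, 0, 255],
    [0, 0, 0, 3, 0, 0, 255],
    [0, 0, 0, 3, 0, 0, 255],
    [0, 0, 0, 3, 0, 0, 255],
    [0, 0, 0, 3, 0, 0, 255],
    [0, 0, 0, 3, 0, 0, 255],
    [0, 0, 0, 0, 0, 0, 255],
    [0, 0, 0, 0, 0, 0, 255],
    [0, 0, 0, 0, 0, 0, 255],
    [0, 0, 0, 0, 0, 0, 255]
  ]
}}

```text
t: 9.15
ee_pos: [0.66, 0.0368, 0.1577]
tcp_rot: [[0.0, -1.0, -0.022], [0.0, -0.022, 1.0], [-1.0, -0.0, 0.0]]
ft_force: [-0.1, -0.4, -5.0]
finger_gap: 0.627
```

>>> {"method": "move_arm", "body": {
  "moves": [
    [0, 0, 0, 5, 0, 0, 255],
    [0, 0, 0, 6, 0, 0, 255],
    [0, 0, 0, 6, 0, 0, 255],
    [0, 0, 0, 6, 0, 0, 255],
    [0, 0, 0, 3, 0, 0, 255],
    [0, 0, 0, 2, 0, 0, 255],
    [0, 0, 0, 1, 0, 0, 255],
    [0, 0, 0, 0.5, 0, 0, 255],
    [0, 0, 0, 0, 0, 0, 255],
    [0, 0, 0, 0, 0, 0, 255]
  ]
}}

```text
t: 10.4
ee_pos: [0.66, 0.0368, 0.1282]
tcp_rot: [[0.0, -1.0, -0.022], [0.0, -0.022, 1.0], [-1.0, -0.0, 0.0]]
ft_force: [0.1, 0.2, -4.2]
finger_gap: 0.626
```

>>> {"method": "move_arm", "body": {
  "moves": [
    [0, 0, 0, 1, 0, 0, 255],
    [0, 0, 0, 0, 0, 0, 120],
    [0, 0, 0, 0, 0, 0, 0],
    [0, 0, 0, 0, 0, 0, 0],
    [0, 0, 0, 0, 0, 0, 0],
    [0, 0, 0, -15, 0, 0, 0],
    [0, 0, 0, -25, 0, 0, 0],
    [0, 0, 0, -30, 0, 0, 0],
    [0, 0, 0, -30, 0, 0, 0],
    [0, 0, 0, -10, 3, 15, 0]
  ]
}}

```text
t: 11.65
ee_pos: [0.6577, 0.0516, 0.2405]
tcp_rot: [[0.006, -1.0, -0.021], [0.001, -0.021, 1.0], [-1.0, -0.006, 0.001]]
ft_force: [-0.2, 0.4, -0.7]
finger_gap: 1.002
```

>>> {"method": "move_arm", "body": {
  "moves": [
    [0, 0, 0, 0, 7, 40, 0],
    [0, 0, 0, 0, 11, 60, 0],
    [0, 0, 0, 0, 11, 60, 0],
    [0, 0, 0, 10, 11, 60, 0],
    [0, 0, 0, 30, 7, 35, 0],
    [0, 0, 0, 30, 2, 5, 0],
    [0, 0, 0, 25, 0, 0, 0],
    [0, 0, 0, 5, 0, 0, 0],
    [0, 0, 0, 0, 0, 0, 0],
    [0, 0, 0, 0, 0, 0, 0]
  ]
}}

```text
t: 12.9
ee_pos: [0.6026, 0.311, 0.1386]
tcp_rot: [[0.002, -1.0, -0.022], [0.001, -0.022, 1.0], [-1.0, -0.002, 0.001]]
ft_force: [0.4, 0.7, 0.3]
finger_gap: 0.999
```

```bash
python3 - <<'E'
from h import *
s=ctrl.state();print(np.round(s["ee_pos"],4),np.round(s["tcp_rot"],4).tolist(),s["ft_force"],s["finger_gap"])
I=ctrl.camera_info("wrist");im=ctrl.grab_frame("wrist")
sc=ctrl.grab_frame("scene")
t=np.array(s["ee_pos"]);print(proj("wrist",[t[0],t[1],.022],I))
cv2.imwrite("pics/w5.png",im[:,:,::-1])
u,v=np.round(proj("wrist",[.602,.3107,.022],I)).astype(int);print(u,v)
u0,v0=proj("scene",[.66,.036,.12]).astype(int)
A=cv2.resize(im[v-45:v+45,u-45:u+45,::-1],(450,450),interpolation=cv2.INTER_CUBIC)
B=cv2.resize(sc[v0-35:v0+35,u0-27:u0+27,::-1],(347,450),interpolation=cv2.INTER_CUBIC)
cv2.imwrite("pics/v5.png",np.hstack([A,B]))
E
```

```text
[0.6026 0.311  0.1386] [[0.0022, -0.9998, -0.022], [0.0015, -0.022, 0.9998], [-1.0, -0.0022, 0.0014]] [0.44623476 0.69910081 0.28895758] 0.9991085309360095
[258.52399341 193.4168426 ]
259 193
```

View pics/v5.png

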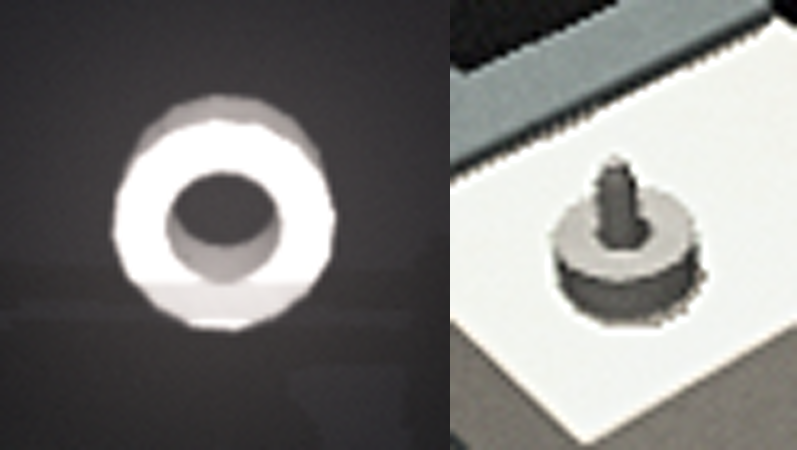

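The wide collar is home on the post, and the narrow collar's top centre is almost under the TCP (258.4,192.6 px).

>>> {"method": "move_arm", "body": {
  "moves": [
    [0, 0, 0, 30, 0, -0.7, 0],
    [0, 0, 0, 30, 0, 0, 0],
    [0, 0, 0, 30, 0, 0, 0],
    [0, 0, 0, 20, 0, 0, 0],
    [0, 0, 0, 1, 0, 0, 0],
    [0, 0, 0, 0, 0, 0, 255],
    [0, 0, 0, 0, 0, 0, 255],
    [0, 0, 0, 0, 0, 0, 255],
    [0, 0, 0, 0, 0, 0, 255],
    [0, 0, 0, 0, 0, 0, 255]
  ],
  "grip_force": 30
}}

```text
t: 14.25
ee_pos: [0.6019, 0.3099, 0.0261]
tcp_rot: [[0.0, -1.0, -0.022], [0.0, -0.022, 1.0], [-1.0, -0.0, 0.0]]
ft_force: [-0.4, 0.1, 0.3]
finger_gap: 0.519
```

>>> {"method": "move_arm", "body": {
  "moves": [
    [0, 0, 0, -25, 0, 0, 255],
    [0, 0, 0, -50, 0, 0, 255],
    [0, 0, 0, -55, 0, 0, 255],
    [0, 0, 0, -50, -5, -15, 255],
    [0, 0, 0, 0, -10, -40, 255],
    [0, 0, 0, 0, -10, -50, 255],
    [0, 0, 0, 0, -10, -55, 255],
    [0, 0, 0, 0, -8, -50, 255],
    [0, 0, 0, 0, -6, -40, 255],
    [0, 0, 0, 0, 0, -15, 255]
  ]
}}

```text
t: 15.5
ee_pos: [0.6565, 0.0437, 0.2053]
tcp_rot: [[-0.001, -1.0, -0.019], [-0.0, -0.019, 1.0], [-1.0, 0.001, -0.0]]
ft_force: [0.5, -0.0, -1.6]
finger_gap: 0.447
```

```bash
python3 - <<'E'
from h import *
for n in "ab": im=ctrl.grab_frame("scene");
s=ctrl.state();t=np.array(s["ee_pos"]);print(t.round(4),s["finger_gap"])
I=ctrl.camera_info("scene")
u,v=proj("scene",t,I).astype(int);print(u,v)
for d in(-.025,-.0261,-.035,-.045): print(d,proj("scene",t+[0,0,d],I).round(1))
w=ctrl.grab_frame("side");u2,v2=proj("side",t).astype(int);print(u2,v2)
f=lambda a,u,v:cv2.resize(a[v-25:v+45,u-35:u+35,::-1],(400,400),interpolation=cv2.INTER_CUBIC)
cv2.imwrite("pics/v6.png",np.hstack([f(im,u,v),f(w,u2,v2)]))
E
```

```text
[0.6564 0.0447 0.2055] 0.4459234493865607
219 181
-0.025 [219.8 190.4]
-0.0261 [219.9 190.7]
-0.035 [220.1 193.6]
-0.045 [220.3 196.9]
300 173
```

View pics/v6.png

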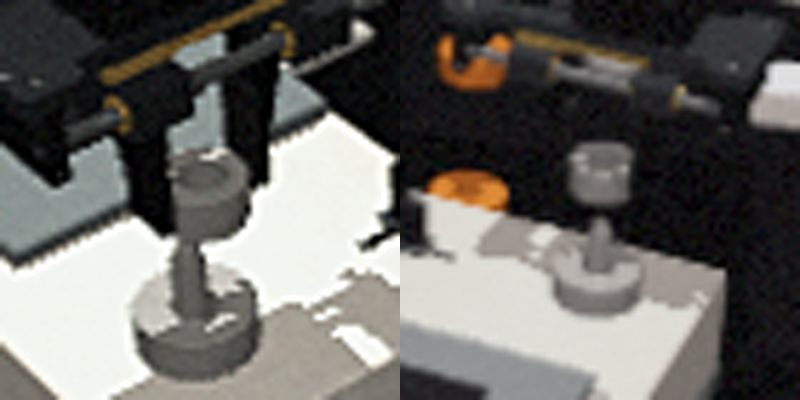

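>>> {"method": "move_arm", "body": {
  "moves": [
    [0, 0, 0, 0, -3.4, -8, 255],
    [0, 0, 0, 0, 0, 0, 255],
    [0, 0, 0, 0, 0, 0, 255],
    [0, 0, 0, 4, 0, 0, 255],
    [0, 0, 0, 4, 0, 0, 255],
    [0, 0, 0, 4, 0, 0, 255],
    [0, 0, 0, 4, 0, 0, 255],
    [0, 0, 0, 3, 0, 0, 255],
    [0, 0, 0, 0, 0, 0, 255],
    [0, 0, 0, 0, 0, 0, 255]
  ]
}}

```text
t: 16.9
ee_pos: [0.6604, 0.0381, 0.1872]
tcp_rot: [[0.0, -1.0, -0.022], [-0.0, -0.022, 1.0], [-1.0, -0.0, -0.0]]
ft_force: [0.8, -0.2, -2.2]
finger_gap: 0.449
```

Position is close and there's no contact force. I'll trim y by -1.3 mm and go on down.

>>> {"method": "move_arm", "body": {
  "moves": [
    [0, 0, 0, 0, 0, -1.3, 255],
    [0, 0, 0, 0, 0, 0, 255],
    [0, 0, 0, 3, 0, 0, 255],
    [0, 0, 0, 3, 0, 0, 255],
    [0, 0, 0, 3, 0, 0, 255],
    [0, 0, 0, 3, 0, 0, 255],
    [0, 0, 0, 3, 0, 0, 255],
    [0, 0, 0, 3, 0, 0, 255],
    [0, 0, 0, 0, 0, 0, 255],
    [0, 0, 0, 0, 0, 0, 255]
  ]
}}

```text
t: 18.15
ee_pos: [0.6604, 0.0368, 0.1691]
tcp_rot: [[0.0, -1.0, -0.022], [-0.0, -0.022, 1.0], [-1.0, -0.0, -0.0]]
ft_force: [0.4, 0.5, -1.5]
finger_gap: 0.448
```

>>> {"method": "move_arm", "body": {
  "moves": [
    [0, 0, 0, 3, 0, 0, 255],
    [0, 0, 0, 3, 0, 0, 255],
    [0, 0, 0, 2, 0, 0, 255],
    [0, 0, 0, 1, 0, 0, 255],
    [0, 0, 0, 1, 0, 0, 255],
    [0, 0, 0, 1, 0, 0, 255],
    [0, 0, 0, 0.5, 0, 0, 255],
    [0, 0, 0, 0.5, 0, 0, 255],
    [0, 0, 0, 0, 0, 0, 255],
    [0, 0, 0, 0, 0, 0, 255]
  ]
}}

```text
t: 19.4
ee_pos: [0.6604, 0.0368, 0.1571]
tcp_rot: [[0.0, -1.0, -0.022], [-0.0, -0.022, 1.0], [-1.0, -0.0, -0.0]]
ft_force: [-0.3, 0.7, -0.8]
finger_gap: 0.451
```

>>> {"method": "move_arm", "body": {
  "moves": [
    [0, 0, 0, 0.5, 0, 0, 255],
    [0, 0, 0, 0.5, 0, 0, 255],
    [0, 0, 0, 0.5, 0, 0, 255],
    [0, 0, 0, 0.5, 0, 0, 255],
    [0, 0, 0, 0.5, 0, 0, 255],
    [0, 0, 0, 0.5, 0, 0, 255],
    [0, 0, 0, 0, 0, 0, 255],
    [0, 0, 0, 0, 0, 0, 255],
    [0, 0, 0, 0, 0, 0, 255],
    [0, 0, 0, 0, 0, 0, 255]
  ]
}}

```text
t: 20.65
ee_pos: [0.6604, 0.0368, 0.1555]
tcp_rot: [[0.001, -1.0, -0.022], [-0.0, -0.022, 1.0], [-1.0, -0.001, -0.0]]
ft_force: [-2.6, 1.4, 4.6]
finger_gap: 0.444
```

>>> {"method": "move_arm", "body": {
  "moves": [
    [0, 0, 0, -1, 0, 0, 180],
    [0, 0, 0, 0, 0, 0, 100],
    [0, 0, 0, 0, 0, 0, 0],
    [0, 0, 0, 0, 0, 0, 0],
    [0, 0, 0, -10, 0, 0, 0],
    [0, 0, 0, -25, 0, 0, 0],
    [0, 0, 0, -35, 0, 0, 0],
    [0, 0, 0, -25, 10, -10, 0],
    [0, 0, 0, 0, 28, -26, 100],
    [0, 0, 0, 0, 40, -37, 155]
  ]
}}

```text
t: 21.9
ee_pos: [0.584, -0.0381, 0.2509]
tcp_rot: [[0.002, -1.0, -0.023], [0.0, -0.023, 1.0], [-1.0, -0.002, 0.0]]
ft_force: [-0.4, -0.1, -0.1]
finger_gap: 0.857
```

>>> {"method": "move_arm", "body": {
  "moves": [
    [0, 0, 0, 0, 40, -37, 155],
    [0, 0, 0, 0, 40, -37, 155],
    [0, 0, 0, 0, 32, -30, 155],
    [0, 0, 0, 20, 13, -13, 155],
    [0, 0, 0, 20, 0, 0, 155],
    [0, 0, 0, 10, 0, 0, 155],
    [0, 0, 0, 5, 0, 0, 155],
    [0, 0, 0, 0, 0, 0, 155],
    [0, 0, 0, 0, 0, 0, 155],
    [0, 0, 0, 0, 0, 0, 155]
  ]
}}

```text
t: 23.15
ee_pos: [0.4619, -0.1575, 0.1955]
tcp_rot: [[0.001, -1.0, -0.022], [-0.0, -0.022, 1.0], [-1.0, -0.001, -0.0]]
ft_force: [-0.4, 0.6, 0.5]
finger_gap: 0.396
```

```bash
python3 - <<'E'
from h import *
s=ctrl.state();t=np.array(s["ee_pos"]);print(t.round(4),s["finger_gap"],s["ft_force"])
I=ctrl.camera_info("wrist");im=ctrl.grab_frame("wrist");sc=ctrl.grab_frame("scene");cv2.imwrite("pics/sc7.png",sc[:,:,::-1])
for p in([.4615,-.1575,.106],[t[0],t[1],.106]): print(proj("wrist",p,I))
sc=cv2.resize(sc[160:270,165:270,::-1],(286,300),interpolation=cv2.INTER_CUBIC)
w=im[:,:,::-1]
o=np.zeros((384,798,3),np.uint8);o[:,:512]=w;o[:300,512:]=sc
cv2.imwrite("pics/v7.png",o)
E
```

```text
[ 0.4619 -0.1575  0.1955] 0.3960534226121658 [-0.38550861  0.62500046  0.46901508]
[258.75196044 204.10137946]
[258.21615621 204.05485193]
```

View pics/v7.png

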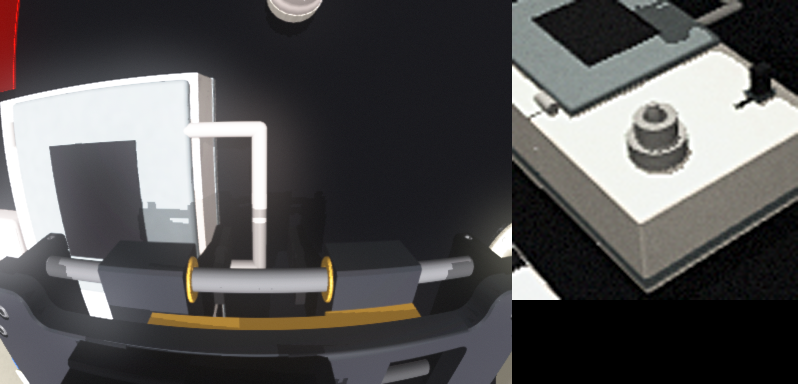

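>>> {"method": "move_arm", "body": {
  "moves": [
    [0, 0, 0, 25, 0, 0, 155],
    [0, 0, 0, 30, 0, 0, 155],
    [0, 0, 0, 20, 0, 0, 155],
    [0, 0, 0, 5, 0, 0, 155],
    [0, 0, 0, 0, 0, 0, 155],
    [0, 0, 0, 0, 0, 0, 255],
    [0, 0, 0, 0, 0, 0, 255],
    [0, 0, 0, 0, 0, 0, 255],
    [0, 0, 0, 0, 0, 0, 255],
    [0, 0, 0, 0, 0, 0, 255]
  ],
  "grip_force": 20
}}

```text
t: 24.5
ee_pos: [0.4624, -0.1576, 0.1155]
tcp_rot: [[0.002, -1.0, -0.022], [-0.0, -0.022, 1.0], [-1.0, -0.002, -0.0]]
ft_force: [0.8, 0.1, 2.4]
finger_gap: 0.127
```

>>> {"method": "move_arm", "body": {
  "moves": [
    [0, 0, 0, 0, 0, 0, 255],
    [0, 0, 0, -2, 0, 0, 255],
    [0, 0, 0, -2, 0, 0, 255],
    [0, 0, 0, -2, 0, 0, 255],
    [0, 0, 0, -2, 0, 0, 255],
    [0, 0, 0, -2, 0, 0, 255],
    [0, 0, 0, -1, 0, 0, 255],
    [0, 0, 0, 0, 0, 0, 255],
    [0, 0, 0, 0, 0, 0, 255],
    [0, 0, 0, 0, 0, 0, 255]
  ]
}}

```text
t: 25.75
ee_pos: [0.4625, -0.1576, 0.125]
tcp_rot: [[0.002, -1.0, -0.022], [0.0, -0.022, 1.0], [-1.0, -0.002, 0.0]]
ft_force: [9.1, -1.3, -11.2]
finger_gap: 0.127
```

>>> {"method": "move_arm", "body": {
  "moves": [
    [0, 0, 0, -1, 0, 0, 255],
    [0, 0, 0, -1, 0, 0, 255],
    [0, 0, 0, 0, 0, 0, 255],
    [0, 0, 0, 0, 0, 0, 255],
    [0, 0, 0, 0, 0, 0, 255],
    [0, 0, 0, 0, 0, 0, 255],
    [0, 0, 0, 0, 0, 0, 255],
    [0, 0, 0, 0, 0, 0, 255],
    [0, 0, 0, 0, 0, 0, 255],
    [0, 0, 0, 0, 0, 0, 255]
  ]
}}

```text
t: 27.0
ee_pos: [0.4626, -0.1576, 0.1261]
tcp_rot: [[0.002, -1.0, -0.021], [0.0, -0.021, 1.0], [-1.0, -0.002, 0.0]]
ft_force: [10.5, -2.8, -16.9]
finger_gap: 0.128
```

The force rises with lift beyond 8 mm (16.9 N downward, against about 2 N for a free cover), so the cover is caught. I'll lower it, release, and go to the catch knob.

>>> {"method": "move_arm", "body": {
  "moves": [
    [0, 0, 0, 6, 0, 0, 255],
    [0, 0, 0, 6.5, 0, 0, 255],
    [0, 0, 0, 0, 0, 0, 255],
    [0, 0, 0, 0, 0, 0, 155],
    [0, 0, 0, 0, 0, 0, 155],
    [0, 0, 0, 0, 0, 0, 155],
    [0, 0, 0, -20, 0, 0, 155],
    [0, 0, 0, -30, 0, 0, 155],
    [0, 0, 0, -25, 0, 0, 108],
    [0, 0, 0, 0, -10, 25, 108]
  ]
}}

```text
t: 28.25
ee_pos: [0.4711, -0.133, 0.1925]
tcp_rot: [[0.003, -1.0, -0.02], [-0.0, -0.02, 1.0], [-1.0, -0.003, -0.0]]
ft_force: [-0.0, -0.6, 0.1]
finger_gap: 0.529
```

>>> {"method": "move_arm", "body": {
  "moves": [
    [0, 0, 0, 0, -16, 40, 108],
    [0, 0, 0, 0, -20, 50, 108],
    [0, 0, 0, 0, -18, 45, 108],
    [0, 0, 0, 0, -12, 30, 108],
    [0, 0, 0, 0, 0, 0, 108],
    [0, 0, 0, 0, 0, 0, 108],
    [0, 0, 0, 0, 0, 0, 108],
    [0, 0, 0, 0, 0, 0, 108],
    [0, 0, 0, 0, 0, 0, 108],
    [0, 0, 0, 0, 0, 0, 108]
  ]
}}

```text
t: 29.5
ee_pos: [0.5333, 0.0338, 0.1906]
tcp_rot: [[-0.0, -1.0, -0.022], [-0.0, -0.022, 1.0], [-1.0, 0.0, -0.0]]
ft_force: [0.0, 0.6, -0.6]
finger_gap: 0.577
```

```bash
python3 - <<'E'
from h import *
s=ctrl.state();t=np.array(s["ee_pos"]);print(t.round(4),s["finger_gap"],s["ft_force"])
I=ctrl.camera_info("wrist");im=ctrl.grab_frame("wrist");sc=ctrl.grab_frame("scene")
print(proj("wrist",[t[0],t[1],.135],I),proj("scene",[t[0],t[1],.135]))
cv2.imwrite("pics/w8.png",im[:,:,::-1]);cv2.imwrite("pics/sc8.png",sc[:,:,::-1])
np.set_printoptions(linewidth=250)
a=im.mean(2).astype(int); print(a[185:260:5,215:305:3])
E
```

```text
[0.5333 0.0338 0.1906] 0.5765240213021543 [ 0.02008907  0.60137616 -0.62495915]
[257.88801803 220.70540103] [256.91527209 183.61369199]
[[244 243 243 243 244 243 243 243 243 243 243 243 243 243 243 243 243 243 242 242 243 242 242 242 242 237  88  53  51  47]
 [243 243 243 243 243 243 243 243 243 241 240 239 239 239 239 240 239 239 238 237 242 242 241 242 242 236  77  52  49  47]
 [243 243 243 243 243 243 243 243 243 138 115 113 114 112 112 112 109 109 109 107 238 242 242 242 241 234  68  48  47  45]
 [242 241 144 146 145 124 121 122 122 103 103  68  66  64  64  63  63  62  67 106 238 242 242 241 205 179  56  48  45  44]
 [236 241  79  77  77  76  75  75  75  87  74  63  62  62  62  63  60  59  58 103 239 241 242 241 184 153  50  46  45  43]
 [183 184 183 181 180 179 181 180 180 118  62  63  63  61  62  60  60  58  56  75 174 177 179 178 177 151  49  44  42  41]
 [181 181 180 179 179 180 182 181 181 113  61  65  64  63  62  62  60  63  58  64 172 177 178 176 175 146  44  43  42  39]
 [182 178 179 190 242 242 241 241 242 241  68  59  59  58  57  57  56  54  53 184 241 241 241 183 170 1
[... 181 characters left out ...]
178 177 176 177 176 177 178 177 176 174 174 175 177 177 177 175 128  39  40  39  38]
 [ 51 114 176 177 176 177 177 178 178 177 176 174 175 175 175 176 175 174 172 173 173 238 239 176 170 117  39  38  39  37]
 [ 48  85 174 173 175 178 178 178 178 175 177 175 174 176 175 174 174 174 173 173 172 185 226 175 170 103  38  36  36  36]
 [ 44  63 173 174 175 175 178 175 175 174 176 173 174 172 173 172 173 173 172 172 174 173 177 176 167  92  37  37  36  34]
 [ 43  53 173 173 175 176 176 174 172 173 174 175 175 174 173 173 172 172 172 173 172 174 175 175 163  79  35  37  36  35]
 [ 38  49 175 176 175 174 174 173 174 173 173 174 173 175 174 174 174 173 174 173 174 177 176 173 161  65  37  36  36  32]]
```

The knob's top is centred near (258,217) in the wrist picture, right under the TCP.

>>> {"method": "move_arm", "body": {
  "moves": [
    [0, 0, 0, 15, 0, -1.5, 108],
    [0, 0, 0, 20, 0, 0, 108],
    [0, 0, 0, 15, 0, 0, 108],
    [0, 0, 0, 5, 0, 0, 108],
    [0, 0, 0, 0, 0, 0, 255],
    [0, 0, 0, 0, 0, 0, 255],
    [0, 0, 0, 0, 0, 0, 255],
    [0, 0, 0, 0, 0, 0, 255],
    [0, 0, 0, 0, 0, 0, 255],
    [0, 0, 0, 0, 0, 0, 255]
  ],
  "grip_force": 30
}}

```text
t: 30.85
ee_pos: [0.5341, 0.0326, 0.1361]
tcp_rot: [[0.002, -1.0, -0.022], [0.0, -0.022, 1.0], [-1.0, -0.002, 0.0]]
ft_force: [2.3, -1.0, 1.6]
finger_gap: 0.228
```

>>> {"method": "move_arm", "body": {
  "moves": [
    [0, 0, 0, 0, -3, 0, 255],
    [0, 0, 0, 0, -4, 0, 255],
    [0, 0, 0, 0, -4, 0, 255],
    [0, 0, 0, 0, -4, 0, 255],
    [0, 0, 0, 0, -4, 0, 255],
    [0, 0, 0, 0, -3, 0, 255],
    [0, 0, 0, 0, -2, 0, 255],
    [0, 0, 0, 0, 0, 0, 255],
    [0, 0, 0, 0, 0, 0, 255],
    [0, 0, 0, 0, 0, 0, 255]
  ]
}}

```text
t: 32.1
ee_pos: [0.5571, 0.0331, 0.136]
tcp_rot: [[-0.001, -1.0, -0.022], [-0.0, -0.022, 1.0], [-1.0, 0.001, -0.0]]
ft_force: [-1.6, 1.9, 5.4]
finger_gap: 0.227
```

>>> {"method": "move_arm", "body": {
  "moves": [
    [0, 0, 0, 0, -1, 0, 255],
    [0, 0, 0, 0, -1, 0, 255],
    [0, 0, 0, 0, -1, 0, 255],
    [0, 0, 0, 0, -1, 0, 255],
    [0, 0, 0, 0, 0, 0, 255],
    [0, 0, 0, 0, 0, 0, 255],
    [0, 0, 0, 0, 0, 0, 255],
    [0, 0, 0, 0, 0, 0, 255],
    [0, 0, 0, 0, 0, 0, 255],
    [0, 0, 0, 0, 0, 0, 255]
  ]
}}

```text
t: 33.35
ee_pos: [0.5584, 0.0331, 0.136]
tcp_rot: [[-0.006, -1.0, -0.022], [-0.001, -0.022, 1.0], [-1.0, 0.006, -0.0]]
ft_force: [-9.5, 2.8, 10.1]
finger_gap: 0.226
```

The catch has reached its stop: about 24 mm of travel, and the resisting force has risen to 9.5 N. I'll release it and return to the handle.

>>> {"method": "move_arm", "body": {
  "moves": [
    [0, 0, 0, 0, 0, 0, 108],
    [0, 0, 0, 0, 0, 0, 108],
    [0, 0, 0, 0, 0, 0, 108],
    [0, 0, 0, 0, 0, 0, 108],
    [0, 0, 0, -20, 0, 0, 108],
    [0, 0, 0, -35, 0, 0, 155],
    [0, 0, 0, 0, 15, -28, 155],
    [0, 0, 0, 0, 22, -40, 155],
    [0, 0, 0, 0, 25, -45, 155],
    [0, 0, 0, 0, 22, -40, 155]
  ]
}}

```text
t: 34.6
ee_pos: [0.4799, -0.123, 0.1906]
tcp_rot: [[0.0, -1.0, -0.022], [-0.0, -0.022, 1.0], [-1.0, -0.0, -0.0]]
ft_force: [0.1, 0.0, 0.3]
finger_gap: 0.393
```

>>> {"method": "move_arm", "body": {
  "moves": [
    [0, 0, 0, 0, 16, -33, 155],
    [0, 0, 0, 0, 2, -3, 155],
    [0, 0, 0, 0, 0, 0, 155],
    [0, 0, 0, 0, 0, 0, 155],
    [0, 0, 0, 0, 0, 0, 155],
    [0, 0, 0, 0, 0, 0, 155],
    [0, 0, 0, 0, 0, 0, 155],
    [0, 0, 0, 0, 0, 0, 155],
    [0, 0, 0, 0, 0, 0, 155],
    [0, 0, 0, 0, 0, 0, 155]
  ]
}}

```text
t: 35.85
ee_pos: [0.4636, -0.1581, 0.1906]
tcp_rot: [[0.0, -1.0, -0.022], [-0.0, -0.022, 1.0], [-1.0, -0.0, -0.0]]
ft_force: [0.2, -0.2, 0.9]
finger_gap: 0.392
```

>>> {"method": "move_arm", "body": {
  "moves": [
    [0, 0, 0, 25, 1, 0, 155],
    [0, 0, 0, 30, 0, 0, 155],
    [0, 0, 0, 17, 0, 0, 155],
    [0, 0, 0, 3, 0, 0, 155],
    [0, 0, 0, 0, 0, 0, 155],
    [0, 0, 0, 0, 0, 0, 255],
    [0, 0, 0, 0, 0, 0, 255],
    [0, 0, 0, 0, 0, 0, 255],
    [0, 0, 0, 0, 0, 0, 255],
    [0, 0, 0, 0, 0, 0, 255]
  ],
  "grip_force": 25
}}

```text
t: 37.1
ee_pos: [0.4625, -0.1581, 0.1159]
tcp_rot: [[-0.0, -1.0, -0.022], [-0.0, -0.022, 1.0], [-1.0, 0.0, -0.0]]
ft_force: [-1.6, 0.8, 3.4]
finger_gap: 0.13
```

>>> {"method": "move_arm", "body": {
  "moves": [
    [0, 0, 0, -3, 0, 0, 255],
    [0, 0, 0, -3, 0, 0, 255],
    [0, 0, 0, -3, 0, 0, 255],
    [0, 0, 0, -3, 0, 0, 255],
    [0, 0, 0, -3, 0, 0, 255],
    [0, 0, 0, -3, 0, 0, 255],
    [0, 0, 0, -2, -0.8, 0, 255],
    [0, 0, 0, 0, 0, 0, 255],
    [0, 0, 0, 0, 0, 0, 255],
    [0, 0, 0, 0, 0, 0, 255]
  ]
}}

```text
t: 38.35
ee_pos: [0.4632, -0.1581, 0.1354]
tcp_rot: [[-0.0, -1.0, -0.022], [0.0, -0.022, 1.0], [-1.0, 0.0, 0.0]]
ft_force: [-0.1, -1.3, -3.0]
finger_gap: 0.129
```

The cover is free now: 20 mm up with only about 3 N. I'll raise it along the arc to 45°.

>>> {"method": "move_arm", "body": {
  "moves": [
    [0, 0, 0, -16.5, -2, 0, 255],
    [0, 0, 0, -16.3, -3, 0, 255],
    [0, 0, 0, -16, -4.3, 0, 255],
    [0, 0, 0, -15.7, -5.3, 0, 255],
    [0, 0, 0, -15.3, -6.4, 0, 255],
    [0, 0, 0, -15, -7.5, 0, 255],
    [0, 0, 0, -14.2, -8.5, 0, 255],
    [0, 0, 0, -13.7, -9.5, 0, 255],
    [0, 0, 0, 0, 0, 0, 255],
    [0, 0, 0, 0, 0, 0, 255]
  ]
}}

```text
t: 39.6
ee_pos: [0.507, -0.1571, 0.2579]
tcp_rot: [[-0.007, -1.0, -0.021], [0.0, -0.021, 1.0], [-1.0, 0.007, 0.0]]
ft_force: [-5.4, 1.0, 2.2]
finger_gap: 0.126
```

>>> {"method": "move_arm", "body": {
  "moves": [
    [0, 0, 0, -6.5, -5, 0, 255],
    [0, 0, 0, -6.5, -5, 0, 255],
    [0, 0, 0, -6.4, -5.5, 0, 255],
    [0, 0, 0, -6.4, -6, 0, 255],
    [0, 0, 0, 0, 0, 0, 255],
    [0, 0, 0, 0, 0, 0, 255],
    [0, 0, 0, 0, 0, 0, 255],
    [0, 0, 0, 0, 0, 0, 255],
    [0, 0, 0, 0, 0, 0, 255],
    [0, 0, 0, 0, 0, 0, 255]
  ]
}}

```text
t: 40.85
ee_pos: [0.5281, -0.1566, 0.2841]
tcp_rot: [[-0.008, -1.0, -0.022], [0.0, -0.022, 1.0], [-1.0, 0.008, 0.0]]
ft_force: [-7.5, 0.3, 4.3]
finger_gap: 0.126
```

```bash
python3 - <<'E'
from h import *
im=ctrl.grab_frame("side");sc=ctrl.grab_frame("scene");s=ctrl.state();t=np.array(s["ee_pos"]);print(t.round(4),s["finger_gap"],s["ft_force"])
print(np.degrees(np.arctan2(t[2]-.0099-.106,.7-t[0])), np.hypot(t[2]-.1159,.7-t[0]))
a=cv2.resize(im[90:270,190:350,::-1],(400,450),interpolation=cv2.INTER_CUBIC)
b=cv2.resize(sc[90:270,140:300,::-1],(400,450),interpolation=cv2.INTER_CUBIC)
cv2.imwrite("pics/v9.png",np.hstack([a,b]))
E
```

```text
[ 0.5282 -0.1566  0.2842] 0.1301644151741687 [-7.68918748  0.56454647  3.71287886]
44.3963045461152 0.24049413447085569
```

View pics/v9.png

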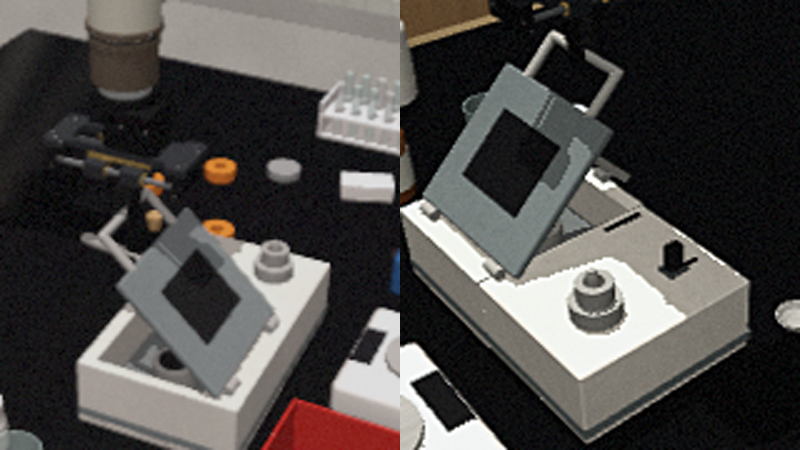

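The cover stands at about 45° in the gripper, both collars are stacked on the post, and the catch is at its back end. I'm handing in.

```bash
python3 -c "
from rig import ctrl
print(ctrl.hand_in())"
```

```text
the job is handed in; nothing more can be done
None
```

The job is handed in at about 41 s, with the cover held at about 44° in the gripper.

- **Collars:** I threaded the wide collar and then the narrow one onto the balance post. The pictures show them stacked, and the narrow one met firm contact at the bottom. I let the wide one go within about 1 mm of the deck, without a contact reading.
- **Tug and catch:** I tugged the handle before touching the catch. It stopped at about 8–10 mm and the force rose to 17 N, so the cover was caught. I slid the catch knob about 24 mm to its back stop, where the resisting force rose to 9.5 N. The handle then lifted freely at about 3 N.
- **Last checks:** The grip opening still matches the handle bar, at 20–25 N or so. At 45° there was about 8 N of force on the gripper, more than the roughly 2 N weight of the cover. That probably comes from the path being slightly off the true arc.
- **What disagreed:**
  - The scene and wrist cameras differed by up to 6 mm, so I set the collars on the post using both and checked for side force on the way down.
  - I began lifting the narrow collar before the fingers had fully closed, so it sat about 9 mm lower in the grip than planned. It still went home.

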